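# Unbolt the dry box, crack its stuck lid and hold it ajar

## Task

The dry box is bolted shut and its lid is stuck down in its rubber seal. Slide the bolt on the lid all the way back out of its keeper, then pull the lid up by its bar handle until the seal lets go, and finish still holding the lid by that handle, just ajar and steady, with its front edge about 3 cm above the rim, so that room air seeps in without blowing the dried powder about. Do not let the lid fly open (never more than 8 cm at the front), and leave the things standing beside the box where they are.

Things in the scene. Friction and masses are not known exactly. Their poses are not given: they have to be found in the camera images.
- dry_box: white dry box fixed to the worktop, 190 mm deep (x), 260 wide (y), rim 125 mm high; hinged lid of the same outline, underside 127, top 139 mm up, clear window, front 60 mm solid. Origin: centre of its underside. x runs from its front (dial, bolt; roughly towards the robot, turned up to 0.4 rad) to the hinge at its back, y to the left seen from the front, z up
- lid (a joint): lid angle, rad: 0 shut, grows as the front edge rises (18.5 mm per 0.1 rad). Bolt back, the seal resists from 0.5 mm of rise, peaks near 17 N (15 to 20) of pull at the handle when the front edge is 2 to 3 mm up, lets go by 8 mm and springs the lid to 10 mm; beyond, only the lid's weight (3 to 5 N at the handle) pulls it shut; let go, it falls back to rest about 10 mm open
- lid_handle (a point): middle of the steel bar handle on the lid's solid front part, left of the middle (shut: 64 mm in front of the box's centre, 50 mm left, 179 mm above the worktop). Round bar 10 mm thick along the box's y, 78 mm straight between two posts; bar centre 40 mm above the lid's top; moves with the lid
- bolt (a joint): travel of the steel barrel bolt on the lid, m: 0 shot through the keeper (a staple in front of the lid), grows as it slides back along the lid towards the hinge (the box's +x); starts at 0 to 0.005, leaves the keeper at about 0.016, stops at 0.026. Rubs with about 2 N and stays where put. In the keeper, it locks the lid
- bolt_tab (a point): middle of the graspable part of the bolt's upright steel tab, right of the lid's middle (bolt at 0: 78 mm in front of the box's centre, 75 mm right, 168 mm above the worktop). Tab 13 mm along x, 10 mm along y; its top 9 mm above this point; tops of the two bolt guides before and behind it 12 mm below, of the keeper 8 mm below this point; moves with bolt and lid
- lid_hinge (a point): middle of the lid's hinge line: on the box, 90 mm behind its centre, 127 mm above the worktop; the line runs along the box's y
- lid_front_edge (a point): middle of the lower front edge of the lid, 127 mm above the worktop when shut, 2 mm above the rim; moves with the lid
- flask: bystander: stoppered conical flask, 67 mm wide, 126 mm tall, on the worktop to the right of the box; origin at the centre of its base
- petri_dish: bystander: petri dish with its lid, 62 mm wide, 18 mm tall, on the worktop in front of the box, left of its middle; origin at the centre of its base
- timer: bystander: small white laboratory timer, 58 x 62 mm, 20 mm tall, on the worktop to the left of the box; origin at the centre of its base
- small_beaker: bystander: glass beaker, 54 x 60 mm, 71 mm tall, on the worktop to the left of the box; origin at the centre of its base

How it is judged:
By the outcome, as a careful person would: the job done as asked, in the order asked, and still so for the second after the job is handed in, while the arm keeps its last pose, push and grip.
It also fails if it takes over 48 s, if anything falls off the work surface, if the arm or the gripper's body presses on something with over 40 N, if the wrist force passes 120 N, or if a joint passes its speed limit or range.

## Robot

A 7-joint arm with a two-finger parallel gripper is mounted at the origin on a cart in front of the work surface, level with it; the furniture and walls round the work are solid. World frame = base frame: x ahead of the robot, y to its left, z up, the work surface at z = 0. Lengths are in m, angles in rad, forces in N, time in s.
With the tool pointing down it reaches from about 0.4 to 0.925 m from the base axis. Payload 5.6 kg.
Tool frame: the origin (TCP) lies between the finger pads, 19 mm behind the fingertips; this is the grasp point; z points along the fingers, y is the direction in which the jaws open and shut (so a half turn about z gives the same grasp; the last joint's range is limited). The gripper opens to 85 mm and grips with 20 to 120 N. Pads are 22 mm wide; open, the fingers measure 114 mm over their backs; the gripper's body (76 mm by 85 mm) begins 54 mm behind the grasp point. The pads swing forward as they close: fully open they stand 13 mm farther back than shut.
Start: joints at [-1.214, 0.468, -0.012, 1.603, 0.006, 1.071, -0.056], TCP at [0.253, 0.599, 0.25] pointing down, gripper open.
Joint ranges: [-2.53, 2.53], [-0.31, 2.02], [-1.57, 1.55], [0.28, 2.44], [-1.29, 4.43], [0.15, 1.84], [-2.92, 2.92]. Speed limits (rad/s): [2.57, 2.57, 3.14, 3.14, 3.14, 3.14, 3.14].

## Interface

Orientations are given as a unit quaternion [x, y, z, w].
In Python, from bench import robot gives the robot as it stands. Calls block until the motion is done:
- robot.move_to(position, orientation): joint-space move of the TCP to a pose.
- robot.movel(position, attitude=None, speed=0.15): straight line of the TCP; attitude=None keeps the orientation; speed is the mean speed in m/s.
- robot.movej(angles): joint-space move.
- robot.open() and robot.grasp(f_grip=None): open the fingers fully, or close them until they stop; f_grip is the grip in N (None keeps the last).
- robot.hold(seconds).
- robot.ik(position, orientation): joint angles nearest the present ones, or None.
- robot.observe(): the state.
- robot.snapshot(name): name is "scene" or "top"; returns a dict with "color" (480x640x3 uint8, red, green, blue), "vfov" (degrees; the focal length in pixels is half the picture's height over the tangent of half this angle, whatever the lens; pixels are square), "cx", "cy" (the principal point, pixels), "pose" (4x4, takes a point from camera to world coordinates). Camera axes: x right, y down, z forward; pixel columns grow to the right and rows downward; lengths in m; the calibration is good to about 2 mm. A picture is of the moment at which its call begins. There is no depth.
A pose or a line that the arm cannot do raises robot.MotionError and nothing moves.
- robot.finish_job(): hands the job in, once; it reports no verdict.
Trained networks look in a picture, given as the dict that the camera call returned (one of the last four; its "shot" number tells which), for a name from the list of things; names that differ only in an ending like _2 or _b are one class to them, and where a whole thing is asked for, a point or a joint stands for the part that bears it (a point fixed in the world has none). Each returns a list of dicts, best first, with "confidence" (0 to 1); they miss things now and then, are a little off and sometimes report something else, mostly with a low value. They report only what shows in the picture. A call takes as long as a camera call.
- robot.search_frame(picture, query): "position" ([row, column] as shares, 0 to 1, of the picture: columns of its width, rows of its height, amid what is visible of it).
- robot.cut_out(picture, query): "mask" (480x640 bool, what is visible of it) and "position" ([row, column] as shares, 0 to 1, of the picture: columns of its width, rows of its height, amid what is visible of it).
- robot.tip_of(picture, query): "position" ([row, column] as shares, 0 to 1, of the picture: columns of its width, rows of its height: a listed point, or the origin of a listed thing).
The state is a dict: "time_s": time; "q": joint angles; "qvel": joint speeds; "tau": joint torques, N m; "position": TCP position; "tcp_rot": TCP orientation; "ft_force": force on the tool from outside, world axes, zero at the start; "moment": the same for the moment, N m; "grip_width": finger opening in m.
Only numpy, scipy, OpenCV 4.12 (cv2) and the standard library are available. Lean on these libraries where they do the work, as an engineer would, in place of code of your own. Each camera call takes 0.05 s, during which the arm holds its last target. There are 200 camera calls.

## Working session

There is one attempt and no reset: what is moved stays moved. The work goes in short steps, each a Python script; the robot and the scene stay as the last script left them, time stands still between calls to the robot, and variables do not carry over. Pictures are saved under pics/ and viewed, about 8 in all and at most 12, crops included, and the job is handed in when it is done.

```bash
mkdir -p pics; ls; cat > h.py <<'E'
from bench import robot
import numpy as np, cv2
from scipy.optimize import least_squares
def ray(p,rc):
    h,w=p["color"].shape[:2]; f=h/2/np.tan(np.radians(p["vfov"])/2)
    d=np.array([(rc[1]*w-p["cx"])/f,(rc[0]*h-p["cy"])/f,1]); T=np.array(p["pose"])
    d=T[:3,:3]@d; return T[:3,3],d/np.linalg.norm(d)
def proj(p,X):
    h=p["color"].shape[0]; f=h/2/np.tan(np.radians(p["vfov"])/2); T=np.array(p["pose"])
    c=(np.asarray(X)-T[:3,3])@T[:3,:3]; return np.array([p["cx"]+f*c[...,0]/c[...,2],p["cy"]+f*c[...,1]/c[...,2]]).T
def onz(p,rc,z):
    o,d=ray(p,rc); return o+d*(z-o[2])/d[2]
def save(p,n,pts=()):
    im=p["color"][:,:,::-1].copy()
    for q in pts: cv2.drawMarker(im,tuple(int(round(v)) for v in q),(0,0,255),cv2.MARKER_CROSS,8,1)
    cv2.imwrite("pics/"+n,im)
E
python3 - <<'E'
from h import *
Z=dict(lid_handle=.179,bolt_tab=.168,lid_hinge=.127,lid_front_edge=.127,dry_box=0,flask=0,petri_dish=0,timer=0,small_beaker=0)
for n in("scene","top"):
    p=robot.snapshot(n); save(p,n+"0.png"); print(n,np.array(p["pose"])[:3,3].round(3))
    for k,z in Z.items():
        print(k,[(np.round(r["confidence"],2),(np.array(r["position"])*[480,640]).round(1),onz(p,r["position"],z)[:2].round(3)) for r in robot.tip_of(p,k)[:2]])
print(robot.observe()["time_s"])
E
```

```text
pics
scene [ 0.165 -0.509  0.84 ]
lid_handle [(np.float64(0.68), array([215.8, 301.6]), array([0.473, 0.107]))]
bolt_tab [(np.float64(0.46), array([260.1, 335.8]), array([ 0.475, -0.02 ]))]
lid_hinge [(np.float64(0.62), array([212.7, 371.8]), array([0.631, 0.083]))]
lid_front_edge [(np.float64(0.87), array([257.4, 306.4]), array([0.448, 0.047]))]
dry_box [(np.float64(0.86), array([273., 339.]), array([0.538, 0.066]))]
flask [(np.float64(0.6), array([336.7, 384. ]), array([ 0.526, -0.121]))]
petri_dish [(np.float64(0.79), array([283. , 262.1]), array([0.377, 0.132]))]
timer [(np.float64(0.74), array([243.1, 260.3]), array([0.427, 0.243])), (np.float64(0.23), array([212.2, 370.6]), array([0.712, 0.192]))]
small_beaker []
top [0.37  0.12  0.947]
lid_handle [(np.float64(0.79), array([258. , 326.9]), array([0.473, 0.105]))]
bolt_tab [(np.float64(0.66), array([251.7, 396. ]), array([ 0.488, -0.021]))]
lid_hinge [(np.float64(0.65), array([178.8, 338.4]), array([0.637, 0.082]))]
lid_front_edge [(np.float64(0.74), array([273.4, 354.8]), array([0.451, 0.051]))]
dry_box [(np.float64(0.72), array([237.2, 341.3]), array([0.544, 0.07 ]))]
flask [(np.float64(0.95), array([249.2, 427.4]), array([ 0.519, -0.121])), (np.float64(0.39), array([255.2, 395.2]), array([ 0.505, -0.049]))]
petri_dish [(np.float64(0.83), array([309.6, 312.2]), array([0.385, 0.132])), (np.float64(0.69), array([273.6, 357. ]), array([0.463, 0.035]))]
timer [(np.float64(0.96), array([293.5, 267. ]), array([0.418, 0.23 ])), (np.float64(0.22), array([260.2, 327.5]), array([0.492, 0.1  ]))]
small_beaker [(np.float64(0.68), array([248.3, 252.7]), array([0.517, 0.264]))]
1.0
```

View pics/scene0.png

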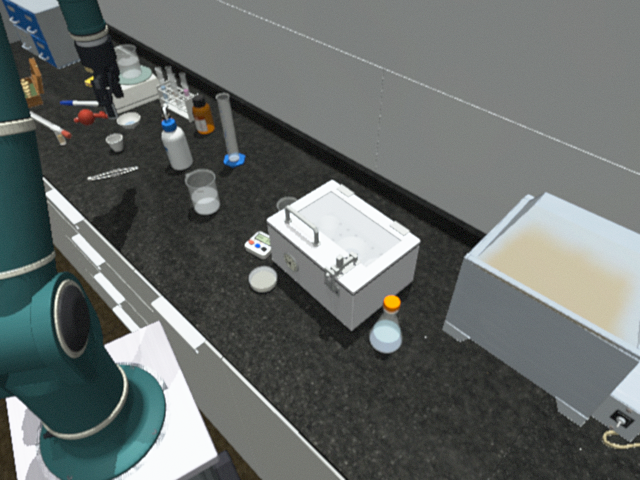

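View pics/top0.png

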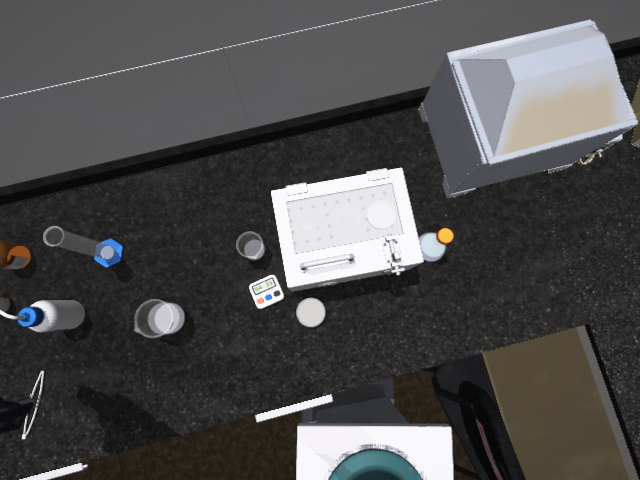

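The scene view shows the box with its handle at about (302,225) and its bolt at about (343,264), and the flask close on the right at (387,325). The top view agrees: handle bar (303..354, 263), bolt (393,255), beaker, timer and dish to the left and in front. Next I fit the box pose to the network points and the lid corners.

```bash
cat >> h.py <<'E'
from scipy.spatial.transform import Rotation as R
P=dict(lid_handle=(-.064,.05,.179),bolt_tab=(-.0755,-.075,.168),lid_hinge=(.09,0,.127),lid_front_edge=(-.095,0,.127),dry_box=(0,0,0))
def w(b,X):
    X=np.asarray(X,float); c,s=np.cos(b[2]),np.sin(b[2])
    return np.stack([b[0]+c*X[...,0]-s*X[...,1],b[1]+s*X[...,0]+c*X[...,1],X[...,2]],-1)
C=[(x,y,.139) for x,y in((.095,.13),(.095,-.13),(-.095,-.13),(-.095,.13))]
def att(yaw,pitch=0): # tool down, jaws along direction yaw; pitch about the box y
    return yaw
E
python3 - <<'E'
from h import *
ps={n:robot.snapshot(n) for n in("scene","top")}
obs=[]
for n,p in ps.items():
    for k in P:
        r=robot.tip_of(p,k)
        if r and r[0]["confidence"]>.4: obs.append((n,P[k],np.array(r[0]["position"])[::-1]*[640,480],k))
for c,px in zip(C,[(272,191),(403,169),(423,262),(289,289)]): pass
f=lambda b:np.concatenate([proj(ps[n],w(b,X))-px for n,X,px,_ in obs])
s=least_squares(f,[.54,.07,.18],loss="soft_l1"); b=s.x; print(b.round(4))
for o,r in zip(obs,f(b).reshape(-1,2)): print(o[0],o[3],r.round(1))
np.save("b.npy",b)
ims=[]
for n,(x0,y0) in dict(scene=(255,170),top=(260,160)).items():
    p=ps[n]; im=cv2.resize(p["color"][y0:y0+160,x0:x0+180,::-1],None,fx=4,fy=4,interpolation=cv2.INTER_CUBIC)
    z=lambda X:((proj(p,w(b,X))-[x0,y0]+.5)*4).round().astype(int)
    cv2.polylines(im,[z(C)],True,(0,0,255),1)
    cv2.polylines(im,[z([(-.064,.011,.179),(-.064,.089,.179)])],False,(0,200,0),1)
    for k in("bolt_tab",): cv2.drawMarker(im,tuple(map(int,z(P[k]))),(255,0,0),cv2.MARKER_CROSS,12,1)
    cv2.imwrite(f"pics/fit_{n}.png",im)
E
```

```text
[0.5453 0.066  0.168 ]
scene lid_handle [-0.6  1.6]
scene bolt_tab [ 3.4 -2.7]
scene lid_hinge [3.1 2.9]
scene lid_front_edge [ 0.2 -0.8]
scene dry_box [-0.7  0.3]
top lid_handle [-1.6 -1.6]
top bolt_tab [-2.9 -0. ]
top lid_hinge [-0.5  2. ]
top lid_front_edge [1.4 0.1]
top dry_box [1.9 2.3]
```

View pics/fit_scene.png

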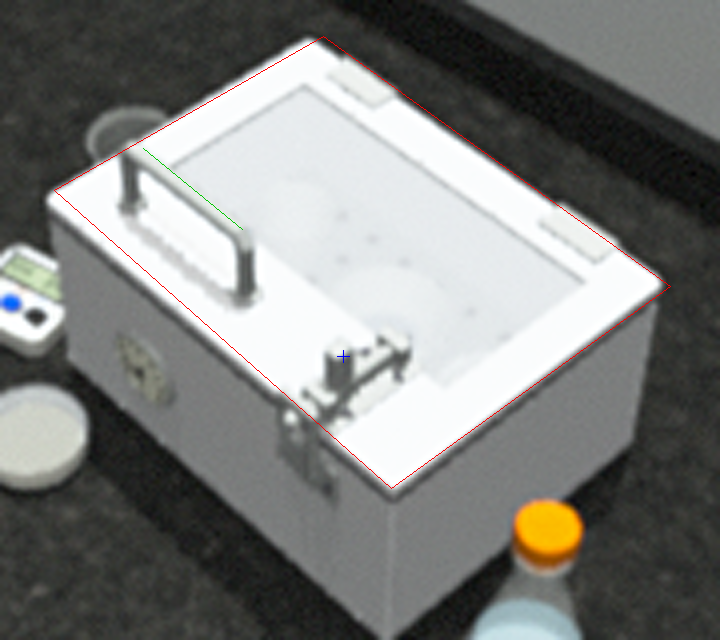

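View pics/fit_top.png

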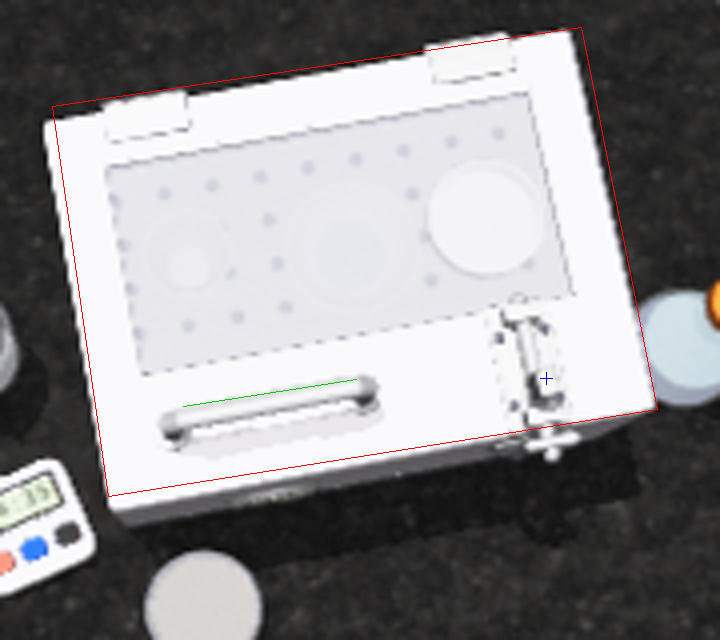

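The fitted outline (red) is a few mm off: about 8–10 crop px (2–2.5 image px, ~4 mm) at the back-left corner and at the handle. I'll refit with corners and handle read from these crops.

```bash
python3 - <<'E'
from h import *
ps={n:robot.snapshot(n) for n in("scene","top")}
H=[(-.064,.05,.179)]
px=dict(scene=((255,170),[(311,38),(668,287),(391,490),(48,200),(187,193)],(339,361)),top=((260,160),[(44,122),(572,32),(655,410),(108,497),(269,403)],(540,383)))
f=lambda b:np.concatenate([(proj(ps[n],w(b,C+H))-(np.array(q)/4-.5+o)).ravel() for n,(o,q,t) in px.items()])
s=least_squares(f,[.54,.07,.18],loss="soft_l1");b=s.x;print(b.round(4));print(f(b).reshape(-1,2).round(1).tolist())
np.save("b.npy",b)
c,s_=np.cos(b[2]),np.sin(b[2]);Ri=np.array([[c,s_],[-s_,c]])
for n,(o,q,t) in px.items():
    for nm,tt,z in(("tab",t,.168),("handle",q[4],.179)):
        u=np.array(tt)/4-.5+o; X=onz(ps[n],(u[1]/480,u[0]/640),z); print(n,nm,X.round(4),"box frame",(Ri@(X[:2]-b[:2])).round(4))
def quat(yaw):return R.from_euler("z",yaw)*R.from_euler("x",np.pi)
for nm,X,yaw in(("tab",(-.076,-.075,.181),b[2]),("handle",P["lid_handle"],b[2]+np.pi/2)):
  for k in(0,np.pi,-np.pi):
    q=robot.ik(w(b,X),quat(yaw+k).as_quat()); print(nm,k,None if q is None else np.round(q,2))
E
```

```text
[0.542  0.0671 0.1868]
[[0.2, -0.1], [-1.1, -1.1], [-0.2, -0.3], [-0.6, -1.2], [-0.6, -0.6], [0.5, -1.1], [0.5, -0.7], [0.7, 0.1], [0.5, 2.8], [0.3, -0.4]]
scene tab [ 0.4804 -0.0222  0.168 ] box frame [-0.0771 -0.0763]
scene handle [0.47   0.1023 0.179 ] box frame [-0.0642  0.0479]
top tab [ 0.481 -0.018  0.168] box frame [-0.0757 -0.0723]
top handle [0.4691 0.1049 0.179 ] box frame [-0.0646  0.0507]
tab 0 [-0.71  0.35  0.82  2.11 -0.34  0.82 -1.07]
tab 3.141592653589793 [-0.35  0.28  0.38  2.09 -0.14  0.79  1.87]
tab -3.141592653589793 [-0.35  0.28  0.38  2.09 -0.14  0.79  1.87]
handle 0 [-0.66  0.29  0.43  2.09 -0.17  0.79  0.06]
handle 3.141592653589793 [ 0.7   0.71 -1.32  2.02  0.8   1.08  2.34]
handle -3.141592653589793 [ 0.7   0.71 -1.32  2.02  0.8   1.08  2.34]
```

```bash
cat >> h.py <<'E'
def quat(yaw):return (R.from_euler("z",yaw)*R.from_euler("x",np.pi)).as_quat()
def st(m=""):
    o=robot.observe();print(m,"t%.2f"%o["time_s"],np.round(o["position"],4),"F",np.round(o["ft_force"],1),"w%.4f"%o["grip_width"]);return o
E
python3 - <<'E'
from h import *
b=np.load("b.npy");q=quat(b[2])
t=np.array([-.0765,-.0745,.180])
robot.move_to(w(b,t+[0,0,.08]),q);st("above")
robot.movel(w(b,t));st("down")
robot.grasp(30);st("grip")
p=robot.snapshot("top");s=robot.snapshot("scene")
a=cv2.resize(s["color"][170:330,255:435,::-1],None,fx=4,fy=4);cv2.imwrite("pics/grip.png",a)
E
```

```text
above t4.05 [ 0.4809 -0.0194  0.2599] F [-0.3  0.1  0.5] w0.0856
down t4.73 [ 0.4812 -0.0204  0.1804] F [-0.7  0.1 -0.1] w0.0854
grip t5.41 [ 0.481  -0.0213  0.1803] F [-0.4 -4.8  2.2] w0.0088
```

View pics/grip.png

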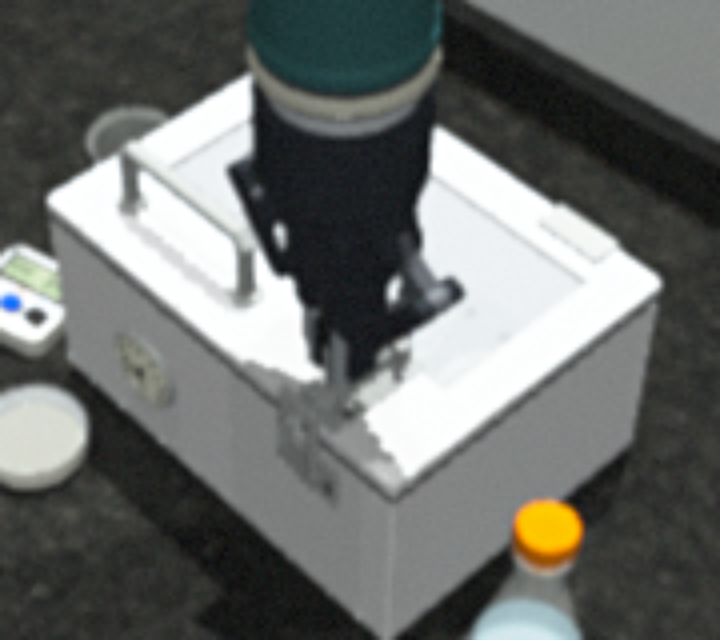

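The fingers are closed on the tab at crop (338,375), between the keeper and the rear guide, with a width of 8.8 mm and a side load of 4.8 N. Now I slide it back until the stop pushes back.

```bash
python3 - <<'E'
from h import *
b=np.load("b.npy");u=np.array([np.cos(b[2]),np.sin(b[2]),0])
p0=np.array(robot.observe()["position"])
for d in list(np.arange(.005,.021,.005))+list(np.arange(.022,.034,.002)):
    robot.movel(p0+u*d,speed=.04);o=st("%.3f act %.4f Fx %.1f"%(d,(np.array(robot.observe()["position"])-p0)@u,np.array(robot.observe()["ft_force"])@u))
    if np.array(o["ft_force"])@u<-12:break
E
```

```text
0.005 act 0.0053 Fx 0.6 t5.79 [ 0.4862 -0.0203  0.1803] F [ 1.1 -2.4  1. ] w0.0088
0.010 act 0.0105 Fx 0.5 t6.07 [ 0.4913 -0.0193  0.1804] F [ 1.1 -3.   1.2] w0.0088
0.015 act 0.0154 Fx 0.8 t6.34 [ 0.4962 -0.0184  0.1804] F [ 1.2 -1.8  1.4] w0.0087
0.020 act 0.0204 Fx 1.3 t6.62 [ 0.501  -0.0174  0.1804] F [ 1.7 -2.   1.7] w0.0086
0.022 act 0.0220 Fx -0.3 t6.87 [ 0.5026 -0.0171  0.1803] F [ 0.  -1.9  3.4] w0.0085
0.024 act 0.0240 Fx -1.4 t7.12 [ 0.5046 -0.0168  0.1803] F [-1.  -2.1  4.1] w0.0085
0.026 act 0.0251 Fx -3.9 t7.37 [ 0.5056 -0.0165  0.1803] F [-3.7 -1.8  7.9] w0.0089
0.028 act 0.0253 Fx -10.9 t7.62 [ 0.5058 -0.0165  0.1802] F [-10.9  -1.   13.6] w0.0088
0.030 act 0.0254 Fx -16.8 t7.87 [ 0.506  -0.0166  0.1801] F [-16.4  -3.8  19.8] w0.0092
```

The tab stopped hard at 25.3 mm of travel, with 17 N against the tool. I release it, check the bolt, and grip the handle.

```bash
python3 - <<'E'
from h import *
b=np.load("b.npy");p=np.array(robot.observe()["position"])
robot.movel(p,speed=.04);st("ease");robot.open();st("open")
robot.movel(p+[0,0,.08],speed=.2)
h=np.array(P["lid_handle"]);q=quat(b[2]+np.pi/2)
robot.move_to(w(b,h+[0,0,.09]),q);st("above")
s=robot.snapshot("scene");a=s["color"][170:330,255:435,::-1]
robot.movel(w(b,h));st("down");robot.grasp(60);st("grip")
s=robot.snapshot("scene");a=np.hstack([a,s["color"][170:330,255:435,::-1]])
cv2.imwrite("pics/handle.png",cv2.resize(a,None,fx=2.2,fy=2.2,interpolation=cv2.INTER_CUBIC))
E
```

```text
ease t8.13 [ 0.5056 -0.0166  0.1803] F [-3.4 -2.1  7.9] w0.0092
open t8.86 [ 0.506  -0.0166  0.1801] F [ 0.2  0.2 -0. ] w0.0854
above t10.50 [0.4696 0.1037 0.2682] F [-0.3  0.  -0.1] w0.0856
down t11.30 [0.4704 0.1042 0.1795] F [-0.3 -0.4 -1. ] w0.0854
grip t12.00 [0.4686 0.1042 0.1792] F [-3.9 -0.2  6.6] w0.0077
```

View pics/handle.png

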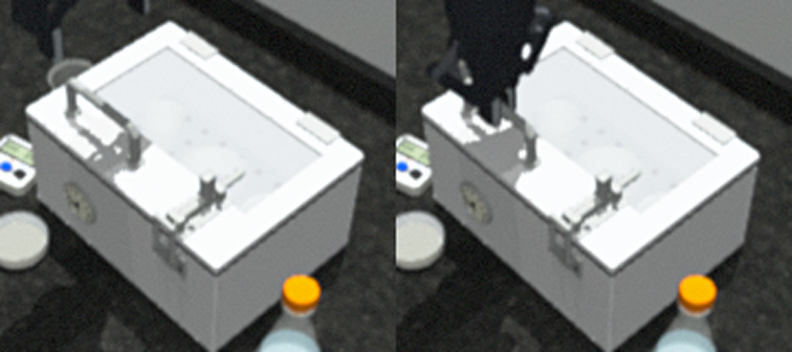

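The bolt stays fully back (tab near the rear guide), and the fingers hold the bar between its posts. Next I lift along the hinge arc, turning the tool with the lid.

```bash
cat >> h.py <<'E'
def arc(b,p0,th,dz=0):
    ax=np.array([-np.sin(b[2]),np.cos(b[2]),0]);r=R.from_rotvec(ax*th)
    hg=w(b,(.09,.05,.127)); return hg+r.apply(p0-hg)+[0,0,dz],(r*R.from_quat(quat(b[2]+np.pi/2))).as_quat()
def theta(b,p0,p):
    hg=w(b,(.09,.05,.127));u=np.array([np.cos(b[2]),np.sin(b[2])])
    a=lambda X:np.arctan2(X[2]-hg[2],-(X[:2]-hg[:2])@u); return a(p)-a(p0)
E
python3 - <<'E'
from h import *
b=np.load("b.npy");robot.grasp(90);p0=np.array(robot.observe()["position"]);np.save("p0.npy",p0)
for e in [.002,.004,.006,.008,.010,.012,.014,.016,.018]:
    robot.movel(*arc(b,p0,np.arcsin(e/.185)),speed=.02)
    o=st("cmd %.3f"%e);print("   front %.1f mm"%(185*np.sin(theta(b,p0,np.array(o["position"])))))
E
```

```text
cmd 0.002 t12.52 [0.4688 0.1042 0.1802] F [  1.9   0.4 -11. ] w0.0072
   front 1.1 mm
cmd 0.004 t12.77 [0.469  0.1043 0.1809] F [  5.6   0.8 -23.2] w0.0066
   front 1.9 mm
cmd 0.006 t13.02 [0.4696 0.1044 0.1826] F [  5.    1.  -23.1] w0.0069
   front 4.0 mm
cmd 0.008 t13.27 [0.4707 0.1046 0.1858] F [ 2.1  0.5 -8.2] w0.0068
   front 7.8 mm
cmd 0.010 t13.52 [0.4717 0.1048 0.1881] F [-1.2  0.3 -3.7] w0.0070
   front 10.7 mm
cmd 0.012 t13.77 [0.4722 0.1049 0.1894] F [ 0.   0.7 -5. ] w0.0072
   front 12.2 mm
cmd 0.014 t14.02 [0.4728 0.105  0.1909] F [-1.   0.3 -3.6] w0.0069
   front 14.0 mm
cmd 0.016 t14.27 [0.4735 0.1051 0.1924] F [-0.9 -0.1 -3.8] w0.0071
   front 15.9 mm
cmd 0.018 t14.52 [0.4742 0.1053 0.1941] F [-0.9  0.4 -3.9] w0.0071
   front 17.9 mm
```

The seal let go at about 8 mm of rise after a ~23 N peak on the tool, and the load is now a steady 4 N. Shut, the edge already sits 2 mm above the rim, so I raise it to 28.5 mm and check with the cameras.

```bash
python3 - <<'E'
from h import *
b=np.load("b.npy");p0=np.load("p0.npy")
for e in [.021,.024,.0265,.0285]: robot.movel(*arc(b,p0,np.arcsin(e/.185)),speed=.02)
robot.hold(1);o=st();print("front %.1f mm"%(185*np.sin(theta(b,p0,np.array(o["position"])))))
s=robot.snapshot("scene");im=cv2.resize(s["color"][170:330,255:435,::-1],None,fx=4,fy=4,interpolation=cv2.INTER_CUBIC)
hg=w(b,(.09,0,.127));ax=np.array([-np.sin(b[2]),np.cos(b[2]),0])
for e,col in((.0,(0,200,0)),(.0285,(0,0,255))):   # predicted lid lower front edge & right corner
    X=hg+R.from_rotvec(ax*np.arcsin(e/.185)).apply(w(b,[(-.095,.13,.127),(-.095,-.13,.127),(.09,-.13,.127)])-hg)
    cv2.polylines(im,[((proj(s,X)-[255,170]+.5)*4).astype(int)],False,col,1)
cv2.imwrite("pics/ajar.png",im)
Z=dict(flask=0,petri_dish=0,timer=0,small_beaker=0)
t=robot.snapshot("top")
for k in Z: print(k,[(round(r["confidence"],2),onz(t,r["position"],0)[:2].round(3)) for r in robot.tip_of(t,k)[:1]])
E
```

```text
t16.59 [0.4782 0.1061 0.2025] F [-2.2  1.5 -2.7] w0.0070
front 28.5 mm
flask [(0.94, array([ 0.516, -0.122]))]
petri_dish []
timer [(0.59, array([0.422, 0.23 ]))]
small_beaker [(0.64, array([0.516, 0.262]))]
```

View pics/ajar.png

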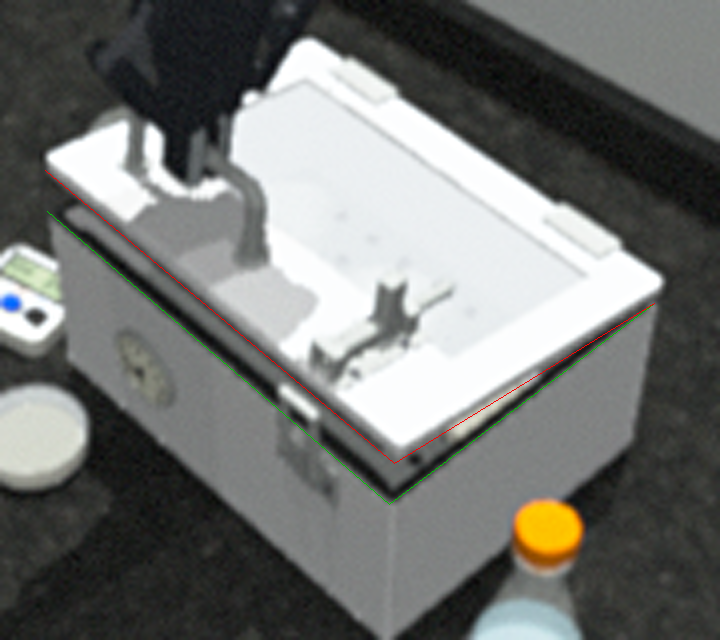

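The lid is ajar and its lower front edge lies on the predicted 28.5 mm line (red). The handle is gripped, the bolt is back, and the dish and timer look unmoved. I'm handing it in.

```bash
python3 - <<'E'
from h import *
st();print(robot.finish_job());st()
E
```

```text
t16.89 [0.4782 0.1061 0.2025] F [-2.9  1.1 -2.8] w0.0067
the job is handed in; nothing more can be done
None
the job is handed in; nothing more can be done
```

The job is handed in at 16.9 s, with the gripper still holding the lid by its handle, just ajar and steady.

- **Bolt:** I slid it back 25.3 mm until it hit a hard stop, with about 17 N pushing back. The last picture shows it still fully back.
- **Seal:** I lifted the lid along its hinge arc and the seal let go at about 8 mm of rise. The tool read about 23 N at most. The lid did not jump: it read 10.7 mm just after the seal let go and was never commanded above 28.5 mm.
- **Final opening:** From the tool position, the front edge is 28.5 mm up from shut, about 30 mm above the rim. It matched the predicted line in the last camera picture.
- **Things beside the box:** The flask, timer and beaker were within about 4 mm of where they started, which is within measurement noise. The network missed the petri dish in the last top view, but the scene picture shows it in its original place.

The grip width read 7 to 9 mm on parts listed as 10 mm thick. I put this down to the pads giving or a reading offset, since the pictures showed the fingers gripping both parts.

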